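# Close the rock tumbler barrel: turn the lid onto its pin and press it home

### The arm

A 7-joint arm with a two-finger parallel gripper is mounted at the origin on the work surface. World frame = base frame: x ahead of the robot, y to its left, z up, the work surface at z = 0. Lengths are in mm, angles in rad, forces in N, time in s.
With the tool pointing down it reaches from about 425 to 925 mm from the base axis. Payload 6.8 kg.
Tool frame: the origin (TCP) lies midway between the tips of the shut fingers; the grasp point (between the pads) lies 19 mm behind it; z points along the fingers, x is the direction in which the jaws open and shut, and the axes are right-handed (so a half turn about z gives the same grasp; the last joint's range is limited). The gripper opens to 85 mm and grips with 20 to 120 N. Pads are 22 mm wide; open, the fingers measure 114 mm over their backs; the gripper's body (76 mm by 85 mm) begins 54 mm behind the grasp point. The pads swing forward as they close: fully open they stand 13 mm farther back than shut.
Start: joints at [-1.304, 0.477, 0.022, 1.555, -0.011, 1.109, -0.083], TCP at [247.106, 628.161, 204.508] pointing down, gripper open.
Joint ranges: [-2.96, 2.96], [-0.34, 2.1], [-1.41, 1.46], [0.24, 2.44], [-1.37, 4.51], [0.17, 1.92], [-2.96, 2.96]. Speed limits (rad/s): [2.39, 2.39, 3.14, 3.14, 3.14, 3.14, 3.14].

### API

Orientations are given as a 3x3 rotation matrix whose columns are the frame's x, y, z axes.
In Python, from station import monitor, eyes, order gives the robot as it stands.
- The arm moves only by the tool send_rows, never from a script. Its arguments are lists of equal length, an entry for each row: "delta_pos": the shift along the tool's x, y, z in mm, a list of three; "rotation": the turn, a rotation vector about the tool's x, y, z in degrees, a list of three. In form: {"delta_pos": [[x, y, z], ...], "rotation": [[ax, ay, az], ...]}. A call has 1 to 5 rows; each row is the pose to reach, as a shift and turn from the pose commanded when the call began, along the tool's axes at that moment; what a row does not reach only later rows make up. A row lasts 1/10 s, in which the tool goes at most 50 mm and 8.59 degrees, less where a joint would pass 70% of its speed; a pose out of reach is approached as far as the arm can. A call with a gripper value outside its range is refused whole. "jaw" is the finger opening in mm, from 0 to 85.4, set as the call begins (left out, the last holds). The fingers move at their own pace and stop on an object; "squeeze" is the grip in N (left out, the last holds). Time passes only in rows, so rows that repeat a pose let the fingers close. It gives the time, the measured TCP pose, the force and the opening at its end, in the units of the state.
- monitor.sense(): the state, without advancing time (a new reading comes with each control period).
- eyes.camera(name): name is "scene" or "top"; returns a dict with "image" (384x512x3 uint8, red, green, blue), "depth" (384x512 float32, mm along the optical axis (not along the pixel's ray), 0 where there is no reading), "K" (3x3 intrinsics, pixels), "xyz" and "attitude" of the camera in the world. Camera axes: x right, y up, looking along -z (the intrinsics and any distortion apply to the point x, -y, -z); pixel columns grow to the right and rows downward; lengths in mm; the calibration is good to about 2 mm. A picture is of the moment at which its call begins.
- order.finish_job(): hands the job in, once; it reports no verdict.
Trained networks look in a picture, given as the dict that the camera call returned (one of the last four; its "shot" number tells which), for a name from the list of things; names that differ only in an ending like _2 or _b are one class to them, and where a whole thing is asked for, a point or a joint stands for the part that bears it (a point fixed in the world has none). Each returns a list of dicts, best first, with "p" (0 to 1); they miss things now and then, are a little off and sometimes report something else, mostly with a low value. They report only what shows in the picture. A call takes as long as a camera call.
- eyes.spot_in(name, picture): "position" ([x, y, z] in mm, in world coordinates, good to about 4 mm: the middle of the surface that is visible of it).
- eyes.spot_point(name, picture): "position" ([x, y, z] in mm, in world coordinates, good to about 4 mm: a listed point, or the origin of a listed thing).
The state is a dict: "t": time; "joint_pos": joint angles; "joint_vel": joint speeds; "effort": joint torques, N m; "eef_pos": TCP position; "eef_rot": TCP orientation; "contact_force": force on the tool from outside, world axes, zero at the start; "moment": the same for the moment, N m; "grip_width": opening from 0.0 (shut) to 1.0 (fully open).
Only numpy, scipy, OpenCV 4.12 (cv2) and the standard library are available. Lean on these libraries where they do the work, as an engineer would, in place of code of your own. Each camera call takes 0.05 s, during which the arm holds its last target.

### The job

The lid of the stone-tumbling barrel still stands proud, because it is turned out of line: push its lug round with a fingertip until the notch in the lid's edge is over the pin on the barrel's ear, then press the lid down until it is fully home over the pin. Only push and press, never lift the lid, and leave everything else on the bench where it stands.

Things in the scene. Friction and masses are not known exactly. Their poses are not given: they have to be found in the camera images.
- barrel: upright black plastic tumbling barrel, 120 mm across, rim 113 mm above the bench, fixed: it does not move. Origin at the centre of its underside, on the lid's turning axis, 3 mm above the bench; x axis towards its ear and pin, z up. The lid's rubber plug sits in its mouth.
- lid_center (a point): middle of the lid's top, on the vertical turning axis: the top of a low round pad (40 mm across, 2 mm high), the place to press. The lid is a level white plastic disc 132 mm across and 14 mm thick. This point starts 141 mm above the bench and is 129 mm above it when the lid is home.
- notch (a point): centre of the U-shaped notch in the lid's edge, at the height of the lid's flat top, 64 mm from the turning axis; the notch is 16 mm wide, cut 12 mm into the edge, right through the lid. It turns with the lid.
- lug_top (a point): middle of the top of the lid's only lug: an upright block standing 22 mm above the lid's flat top, 24 mm long along the lid's radius, 10 mm thick across it, centred 44 mm from the turning axis, exactly opposite the notch. Push it sideways to turn the lid. It turns with the lid.
- pin_top (a point): round top of the fixed upright steel pin (9 mm diameter, rising 10.5 mm above the rim) on the barrel's ear, 64 mm from the turning axis. The ear, a black tab 34 mm wide, juts 25 mm from the barrel's side at the rim and shows from above beyond the lid. The pin's top is 1.5 mm below the raised lid, so a lid out of line cannot go down.
- lid_turn (a joint): turn of the lid in rad, counter-clockwise from above; the notch is over the pin at 0 and also at 6.283. Starts from 0.6 to 5.68; can go from -1.2 to 7.5. About 0.06 N m of friction: it stays where it is left.
- lid_press (a joint): how far the lid has been pressed down, in m: 0 at the start (raised), 0.012 fully home; below 0 when pulled up. It takes about 6 N to press and stays where it is left.
- grit_jar: bystander, loose: small closed jar, 52 mm across and 75 mm high; origin at the centre of its underside.
- geode: bystander, loose: stone about 75 x 60 x 45 mm; origin under its centre.
- agate: bystander, loose: stone about 50 x 42 x 30 mm; origin under its centre.
- card_tray: bystander, loose: small open card tray 100 x 75 x 26 mm with two stones in it; origin at the centre of its underside.
- sorting_dish: bystander, loose: white bowl 90 mm across and 30 mm high; origin at the centre of its underside.
- brush: bystander, loose: brush 170 mm long lying on the bench.
- oil_bottle: bystander, loose: closed bottle 50 mm across and 130 mm high; origin at the centre of its underside.

How it is judged (in metres and radians):
On the way, in this order (a step that is already met when the one before it is completed fails the run):
1. the notch is turned over the pin while the lid is still raised (horizontal distance between notch and pin_top below 0.006 m and value of joint lid_press below 0.008 m).
2. the lid is pressed home over the pin (value of joint lid_press above 0.01 m and horizontal distance between notch and pin_top below 0.006 m), for 0.1 s.
At the end, for the whole second after the job is handed in: the lid is down by at least 10 of its 12 mm, its notch over the pin to within 6 mm, and at rest (all of step 2 and velocity of joint lid_turn between -0.1 and 0.1 rad/s and velocity of joint lid_press between -0.01 and 0.01 m/s); the robot touches nothing.
It fails at once if the lid is pulled up more than 4 mm (value of joint lid_press below -0.004 m).
It fails at once if something else on the bench is moved more than 20 mm (distance of any of grit_jar, geode, agate, card_tray, sorting_dish, brush, oil_bottle from where it was at the start of the episode above 0.02 m).
It also fails if it takes over 56 s, if anything falls off the work surface, if the arm or the gripper's body presses on something with over 40 N, if the wrist force passes 120 N, or if a joint passes its speed limit or range.

## Working session

There is one attempt and no reset: what is moved stays moved. The work goes in short steps, Python scripts to look and compute and a tool call to move; the robot and the scene stay as the last step left them, time stands still between calls to the robot, and variables do not carry over. Pictures are saved under pics/ and viewed, and the job is handed in when it is done.

Besides the shell and the picture viewer there is one more tool, called after "Emit:" as a command line: name --argument value ..., lists and objects as JSON in quotes. send_rows: Moves the arm, as the interface text tells. Its arguments: {"type":"object","properties":{"delta_pos":{"type":"array","items":{"type":"array","items":{"type":"number"}}},"rotation":{"type":"array","items":{"type":"array","items":{"type":"number"}}},"jaw":{"type":"number"},"squeeze":{"type":"number"}},"required":["delta_pos","rotation"]}

```bash
mkdir -p pics
python3 - <<'E'
from station import monitor, eyes, order
import cv2,numpy as np
s=monitor.sense(); print(s['t'],s['eef_pos'],s['eef_rot'],s['grip_width'],s['contact_force'])
for c in ['top','scene']:
    p=eyes.camera(c); cv2.imwrite(f'pics/{c}0.png',p['image'][:,:,::-1]); print(c,p['xyz'],p['attitude'],p['K'])
    for n in ['lid_center','notch','lug_top','pin_top','barrel']:
        print(n,[(np.round(d['position']).tolist(),round(d['p'],2)) for d in eyes.spot_point(n,p)[:2]])
    if c=='top':
      for n in ['grit_jar','geode','agate','card_tray','sorting_dish','brush','oil_bottle']:
        print(n,[(np.round(d['position']).tolist(),round(d['p'],2)) for d in eyes.spot_in(n,p)[:1]])
E
```

```text
0.0 [246.87839364 627.53938201 203.51171106] [[ 3.66057818e-01  9.30591948e-01 -5.47650641e-04]
 [ 9.30590301e-01 -3.66058203e-01 -1.75577839e-03]
 [-1.83438524e-03  1.33078030e-04 -9.99998309e-01]] 0.9945691912549672 [-0.25325564  0.31568422  0.68408428]
top [ 378.8472587   -26.42763044 1645.60740399] [[-0.0089572   0.99140464 -0.13052439]
 [-0.99986246 -0.01070174 -0.01267033]
 [-0.01395826  0.13039295  0.99136413]] [[464.38652795   0.         261.70198758]
 [  0.         464.38652795 189.40179479]
 [  0.           0.           1.        ]]
lid_center [([568.0, 51.0, 139.0], 0.96), ([423.0, -119.0, 4.0], 0.19)]
notch [([614.0, 86.0, 141.0], 0.92)]
lug_top [([533.0, 15.0, 162.0], 0.7)]
pin_top [([534.0, 17.0, 162.0], 0.41)]
barrel [([565.0, 44.0, -1.0], 0.72)]
grit_jar [([403.0, 184.0, 77.0], 0.64)]
geode [([686.0, 198.0, 25.0], 0.49)]
agate [([671.0, -127.0, 22.0], 0.39)]
card_tray [([422.0, -116.0, 4.0], 0.85)]
sorting_dish [([449.0, 419.0, 16.0], 0.77)]
brush [([542.0, -437.0, 21.0], 0.8)]
oil_bottle [([605.0, 415.0, 88.0], 0.55)]
scene [1473.63305934  168.29254252  874.63513138] [[-0.18873312 -0.62302901  0.75908805]
 [ 0.98175032 -0.10130984  0.1609429 ]
 [-0.023369    0.77561019  0.63077945]] [[452.3377848    0.         250.81800547]
 [  0.         452.3377848  193.70354927]
 [  0.           0.           1.        ]]
lid_center [([569.0, 46.0, 142.0], 0.84)]
notch [([619.0, 92.0, 135.0], 0.87)]
lug_top [([537.0, 18.0, 161.0], 0.6)]
pin_top []
barrel [([569.0, 47.0, 6.0], 0.64)]
```

Run:
```python
import cv2,numpy as np
a=cv2.imread('pics/top0.png');b=cv2.imread('pics/scene0.png')
cv2.imwrite('pics/tc.png',cv2.resize(a[80:200,180:340],None,fx=5,fy=5,interpolation=cv2.INTER_CUBIC))
```

```text
(no output)
```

View pics/top0.png

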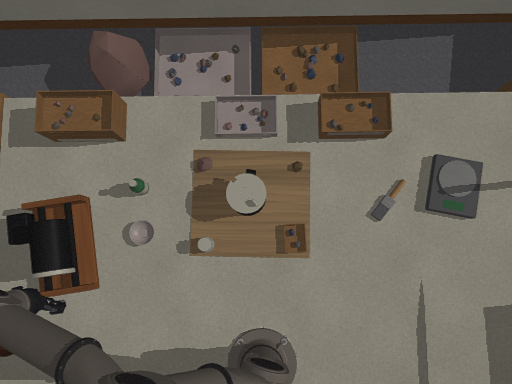

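View pics/scene0.png

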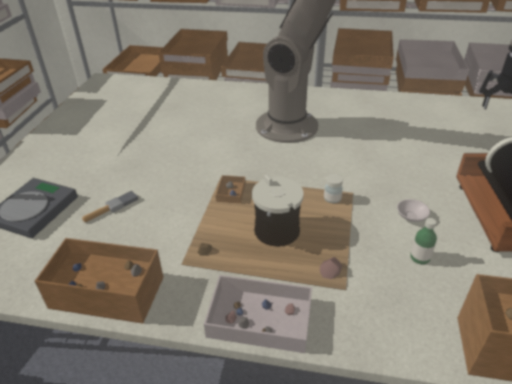

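```bash
sleep 1
```

```text
(no output)
```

View pics/tc.png

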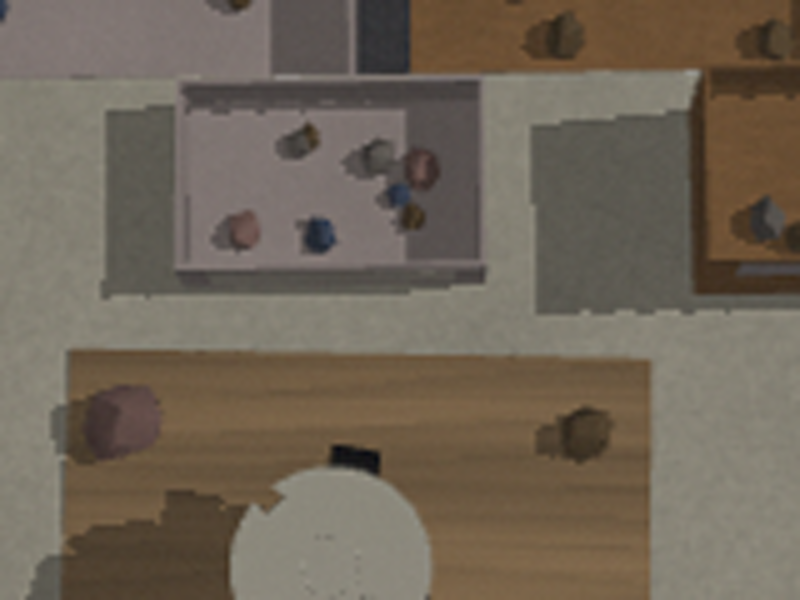

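The lid is at about (246,193) in the top view. The ear shows at about (251,172), and the notch at about (234,179), so the lid has to turn clockwise. I'll measure both angles more exactly.

```bash
cat > h.py <<'E'
import numpy as np,cv2
from station import monitor,eyes,order
def ray(p,uv):
    K=np.array(p['K']);uv=np.atleast_2d(uv).astype(float)
    d=np.c_[(uv[:,0]-K[0,2])/K[0,0],-(uv[:,1]-K[1,2])/K[1,1],-np.ones(len(uv))]
    return d@np.array(p['attitude']).T
def atz(p,uv,z):
    d=ray(p,uv);c=np.array(p['xyz']);return c+d*((z-c[2])/d[:,2])[:,None]
def proj(p,X):
    K=np.array(p['K']);c=(np.atleast_2d(X)-p['xyz'])@np.array(p['attitude'])
    return np.c_[K[0,0]*c[:,0]/-c[:,2]+K[0,2],K[1,1]*-c[:,1]/-c[:,2]+K[1,2]]
def rect(p,z,c=(568,48),h=100,s=3,name=None):
    # rectified view at height z: x right-> -y world, up -> +x world
    g=np.arange(-h,h,1/s);YY,XX=np.meshgrid(-g+c[1],-g+c[0])
    uv=proj(p,np.c_[XX.ravel(),YY.ravel(),np.full(XX.size,z)]).astype(np.float32).reshape(XX.shape+(2,))
    im=cv2.remap(p['image'],uv[...,0],uv[...,1],cv2.INTER_CUBIC)
    if name: cv2.imwrite(name,im[:,:,::-1])
    return im
E
python3 - <<'E'
from h import *
p=eyes.camera('top')
rect(p,139,name='pics/r139.png');
q=eyes.camera('scene');rect(q,139,name='pics/s139.png')
im=p['image'].astype(int)
# ear: black pixels near (251,172)
r=[(u,v) for v in range(165,182) for u in range(238,266) if im[v,u].max()<40]
E=atz(p,r,113);print('ear px',len(r),np.mean(r,0),E.mean(0),E.min(0),E.max(0))
print('ear depth world', [ (np.array(p['xyz'])+ray(p,[x])[0]*p['depth'][x[1],x[0]]).round().tolist() for x in r[::6]])
# lid pixels by depth
P=[];
D=p['depth'];vv,uu=np.mgrid[165:225,215:280];uv=np.c_[uu.ravel(),vv.ravel()]
W=np.array(p['xyz'])+ray(p,uv)*D[vv.ravel(),uu.ravel()][:,None]
m=(abs(W[:,2]-140)<8);L=W[m];print('lid',m.sum(),L.mean(0),L.min(0),L.max(0),np.median(L[:,2]))
(cx,cy),rad=cv2.minEnclosingCircle(L[:,:2].astype(np.float32));print(cx,cy,rad)
m=W[:,2]>150;print('lug',m.sum(),W[m].mean(0),W[m].min(0),W[m].max(0))
for i in range(3):
  for n in ['lid_center','notch','lug_top']:
   print(n,[(np.round(d['position']).tolist(),round(d['p'],2)) for d in eyes.spot_point(n,p)[:1]])
E
```

```text
ear px 32 [250.875   171.03125] [643.04861539  28.85178202 113.        ] [636.21302369  15.03717948 113.        ] [650.09364611  41.84379223 113.        ]
ear depth world [[650.0, 42.0, 113.0], [647.0, 32.0, 111.0], [642.0, 38.0, 119.0], [643.0, 18.0, 111.0], [640.0, 28.0, 113.0], [635.0, 18.0, 118.0]]
lid 1202 [566.15244098  45.35245767 139.66858818] [500.94123845 -18.02577946 132.01333537] [632.68965693 109.95972901 147.93259031] 139.652028067218
566.5472412109375 45.129451751708984 66.28104400634766
lug 36 [4.74252497e+02 1.74861970e-02 7.37238637e+02] [378.8472587  -26.42763044 150.72852312] [ 574.00640866   37.14127289 1645.60740399]
lid_center [([566.0, 48.0, 139.0], 0.92)]
notch [([616.0, 89.0, 141.0], 0.92)]
lug_top [([533.0, 18.0, 162.0], 0.88)]
lid_center [([566.0, 48.0, 139.0], 0.92)]
notch [([616.0, 89.0, 141.0], 0.92)]
lug_top [([533.0, 18.0, 162.0], 0.88)]
lid_center [([566.0, 48.0, 139.0], 0.92)]
notch [([616.0, 89.0, 141.0], 0.92)]
lug_top [([533.0, 18.0, 162.0], 0.88)]
```

```bash
sleep 1
```

```text
(no output)
```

View pics/r139.png

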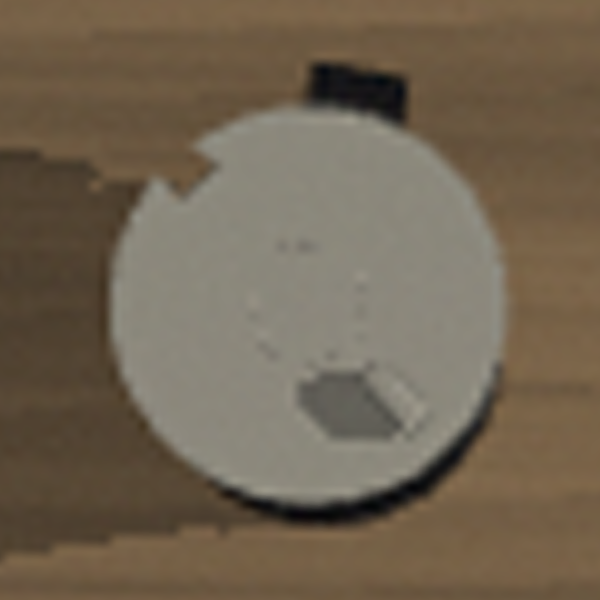

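View pics/s139.png

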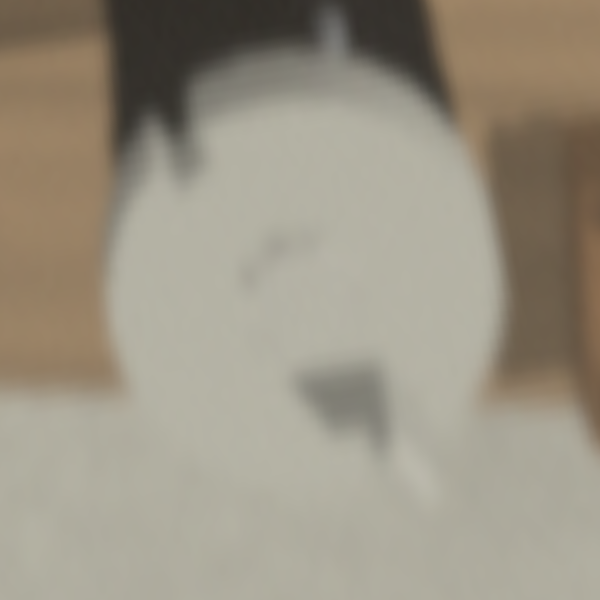

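Run:
```python
from h import *
p=eyes.camera('top')
rect(p,113,c=(600,35),h=60,s=5,name='pics/r113.png')
g=rect(p,139,c=(567,45),h=75,s=4,name='pics/r139b.png')
c=(567,45)
# lid circle fit from edge: radial brightness at angles
im=cv2.cvtColor(g,cv2.COLOR_RGB2GRAY).astype(float)
pts=[]
for a in np.arange(60,330,3):
    r=np.arange(58,74,.25);x=c[0]+r*np.cos(np.radians(a));y=c[1]+r*np.sin(np.radians(a))
    px=((c[1]+75-y)*4).astype(np.float32);py=((c[0]+75-x)*4).astype(np.float32)
    v=cv2.remap(im.astype(np.float32),px[None],py[None],cv2.INTER_LINEAR)[0]
    k=np.argmin(np.diff(cv2.GaussianBlur(v[None],(9,1),2)[0]));pts.append((x[k],y[k]))
pts=np.array(pts);
from scipy.optimize import least_squares
f=least_squares(lambda q:np.hypot(pts[:,0]-q[0],pts[:,1]-q[1])-q[2],[567,45,66],loss='soft_l1',f_scale=.7);print(f.x)
```

```text
[566.37044367  45.29800056  66.08657455]
```

```bash
sleep 1
```

```text
(no output)
```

View pics/r113.png

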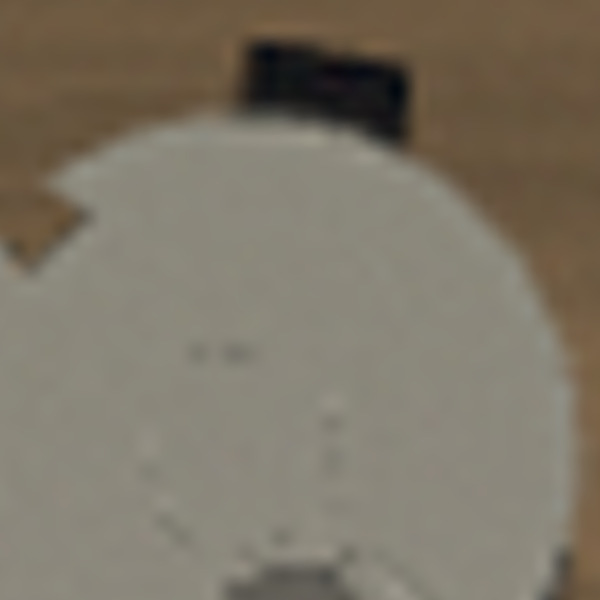

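View pics/r139b.png

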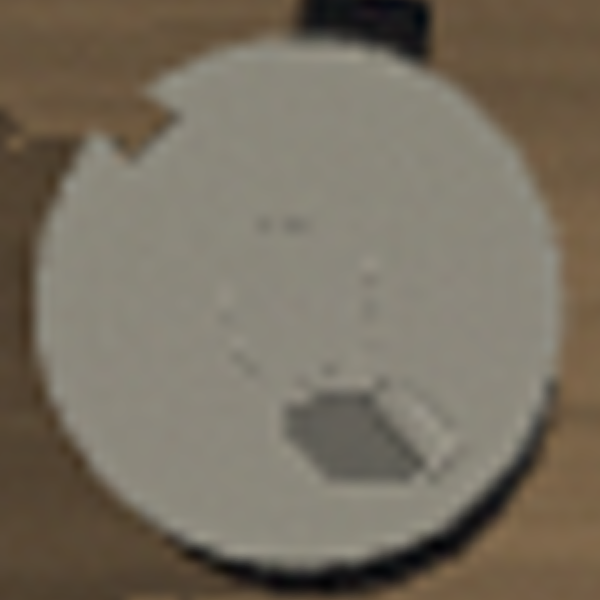

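```bash
cat >> h.py <<'E'
from scipy.spatial.transform import Rotation as R
C=np.array([566.4,45.3])
def Rd(yaw):
    c,s=np.cos(np.radians(yaw)),np.sin(np.radians(yaw));return np.array([[c,s,0],[s,-c,0],[0,0,-1.]])
def push(th,d):
    t=np.radians(th);return C+44*np.array([np.cos(t),np.sin(t)])-d*np.array([np.sin(t),-np.cos(t)])
def to(pose0,goal,yaw):
    x0,R0=pose0;return (R0.T@(np.array(goal)-x0)).round(1).tolist(), np.degrees(R.from_matrix(R0.T@Rd(yaw)).as_rotvec()).round(2).tolist()
def here():
    s=monitor.sense();return np.array(s['eef_pos']),np.array(s['eef_rot'])
E
python3 - <<'E'
from h import *
h=here();print(h[0]);x,y=push(222,26);print(x,y)
print(to(h,[247,628,300],68.5),to(h,[x,y,300],42))
E
```

```text
[247.10196563 628.14903023 204.49228266]
551.099023444325 -3.463512142202017
([-0.2, -0.0, -95.5], [-0.0, -0.0, 0.02]) ([-476.5, 514.1, -95.5], [-0.0, -0.0, 26.52])
```

Emit:
send_rows --delta_pos '[[0,0,-48],[0,0,-96],[-40,43,-96],[-70,75,-96],[-100,108,-96]]' --rotation '[[0,0,0],[0,0,0],[0,0,4],[0,0,8],[0,0,12]]' --jaw 0 --squeeze 60

```text
t: 2.05
eef_pos: [311.8, 493.9, 301.0]
eef_rot: [[0.554, 0.833, 0.001], [0.833, -0.554, 0.001], [0.001, 0.0, -1.0]]
contact_force: [-0.9, -0.4, -0.1]
grip_width: 0.145
```

Run:
```python
from h import *
h=here();print(h[0]);x,y=push(222,26)
print(to(h,[x,y,300],42))
```

```text
[311.81989878 493.88920659 300.98257315]
([-281.6, 474.7, 0.7], [-0.0, -0.06, 14.37])
```

Emit:
send_rows --delta_pos '[[-25,42,0],[-50,84,0],[-75,126,0],[-100,168,0],[-125,210,0]]' --rotation '[[0,0,3],[0,0,6],[0,0,9],[0,0,12],[0,0,14.4]]'

```text
t: 2.55
eef_pos: [417.8, 273.5, 300.8]
eef_rot: [[0.743, 0.669, 0.0], [0.669, -0.743, 0.001], [0.001, -0.0, -1.0]]
contact_force: [1.6, -0.1, -0.2]
grip_width: -0.003
```

Run:
```python
from h import *
h=here();print(h[0]);x,y=push(222,26)
print(to(h,[x,y,300],42))
```

```text
[417.77782387 273.51793465 300.79891441]
([-86.3, 295.0, 0.7], [-0.01, -0.05, 0.01])
```

Emit:
send_rows --delta_pos '[[-13,45,0],[-26,90,0],[-39,135,0],[-52,180,0],[-65,222,0]]' --rotation '[[0,0,0],[0,0,0],[0,0,0],[0,0,0],[0,0,0]]'

```text
t: 3.05
eef_pos: [518.6, 65.1, 300.9]
eef_rot: [[0.742, 0.67, 0.001], [0.67, -0.742, 0.0], [0.001, 0.0, -1.0]]
contact_force: [0.0, 0.6, -0.2]
grip_width: -0.001
```

Emit:
send_rows --delta_pos '[[-11,37,0],[-21,73,0],[-21,73,30],[-21,73,60],[-21,73,80]]' --rotation '[[0,0,0],[0,0,0],[0,0,0],[0,0,0],[0,0,0]]'

```text
t: 3.55
eef_pos: [550.5, -1.3, 218.7]
eef_rot: [[0.742, 0.67, -0.002], [0.67, -0.742, -0.0], [-0.001, -0.001, -1.0]]
contact_force: [0.1, 0.5, 0.5]
grip_width: -0.002
```

Run:
```python
from h import *
h=here();print(h[0]);x,y=push(222,26)
print(to(h,[x,y,148],42),monitor.sense()['contact_force'])
p=eyes.camera('top');cv2.imwrite('pics/t1.png',cv2.resize(p['image'][130:250,170:330,::-1],None,fx=5,fy=5,interpolation=cv2.INTER_CUBIC))
```

```text
[550.53975459  -1.3421485  218.72574958]
([-0.9, 2.0, 70.7], [-0.06, 0.07, 0.08]) [0.11921116 0.45030223 0.49784683]
```

View pics/t1.png

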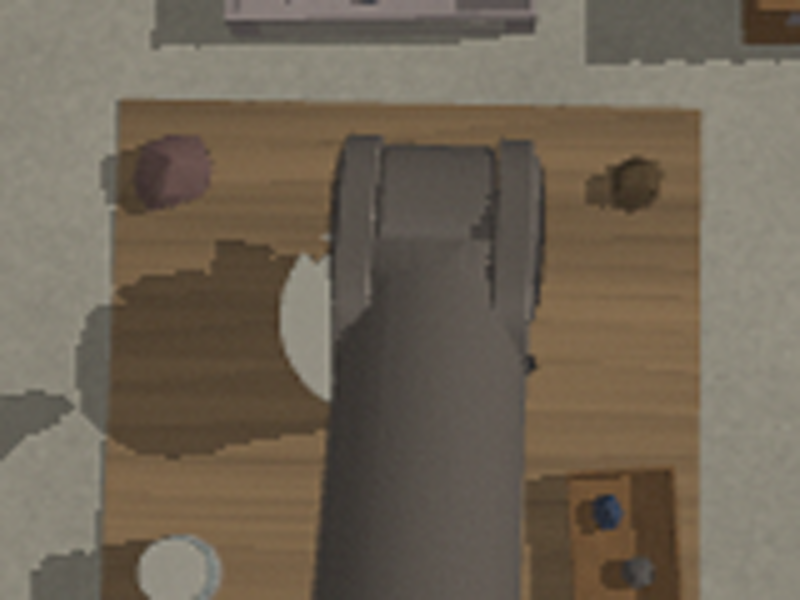

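The arm hides the lid from the top camera, so I'll use the scene camera while it's over the barrel. Now I'll lower the shut fingers beside the lug.

Emit:
send_rows --delta_pos '[[-1,2,30],[-1,2,50],[-1,2,62],[-1,2,70],[-1,2,70]]' --rotation '[[0,0,0],[0,0,0],[0,0,0],[0,0,0],[0,0,0]]'

```text
t: 4.1
eef_pos: [551.8, -3.1, 150.3]
eef_rot: [[0.742, 0.671, -0.001], [0.671, -0.742, -0.0], [-0.001, -0.0, -1.0]]
contact_force: [-0.3, 1.0, -0.3]
grip_width: -0.001
```

Run:
```python
from h import *
h=here();print(h[0],monitor.sense()['contact_force'])
p=eyes.camera('scene');cv2.imwrite('pics/s1.png',cv2.resize(p['image'][130:250,200:360,::-1],None,fx=5,fy=5,interpolation=cv2.INTER_CUBIC))
for th in [222,210,195,180,169]:
  x,y=push(th,16);print(th,to(h,[x,y,147.5],th-180))
```

```text
[551.75949604  -3.06907641 150.26002754] [-0.29191743  0.97469739 -0.27624257]
222 ([-0.7, -10.1, 2.8], [-0.02, 0.03, 0.13])
210 ([-3.1, -19.7, 2.8], [-0.02, 0.04, 12.13])
195 ([-3.1, -31.9, 2.8], [-0.01, 0.04, 27.13])
180 ([-0.1, -43.7, 2.8], [-0.01, 0.04, 42.13])
169 ([4.1, -51.6, 2.8], [-0.01, 0.04, 53.13])
```

View pics/s1.png

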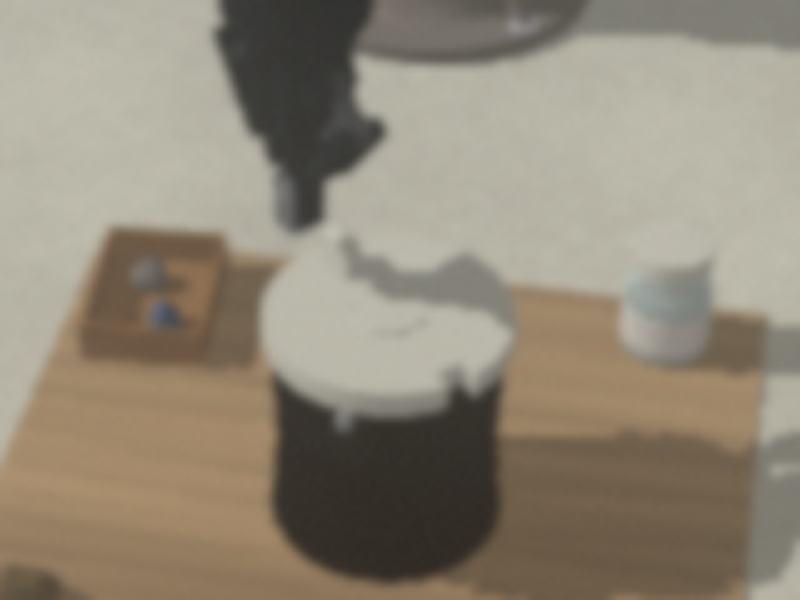

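Emit:
send_rows --delta_pos '[[-0.7,-7,2.8],[-2,-15,2.8],[-3.1,-19.7,2.8],[-3.4,-25.5,2.8],[-3.1,-31.9,2.8]]' --rotation '[[0,0,0],[0,0,6],[0,0,12.1],[0,0,19],[0,0,27.1]]'

```text
t: 4.65
eef_pos: [528.2, 18.9, 148.5]
eef_rot: [[0.967, 0.254, 0.001], [0.254, -0.967, 0.001], [0.001, -0.001, -1.0]]
contact_force: [-0.0, 0.0, 0.1]
grip_width: -0.002
```

Run:
```python
from h import *
h=here();print(h[0],monitor.sense()['contact_force'])
p=eyes.camera('scene');cv2.imwrite('pics/s2.png',cv2.resize(p['image'][130:250,200:360,::-1],None,fx=5,fy=5,interpolation=cv2.INTER_CUBIC))
for th in [195,190,185,180,175,170,169]:
  x,y=push(th,16);print(th,to(h,[x,y,147.5],th-180))
```

```text
[528.20462615  18.94858669 148.45971891] [-3.40945237e-02  3.87976243e-05  7.08103161e-02]
195 ([-0.3, 0.4, 1.0], [-0.03, -0.08, -0.27])
190 ([-1.5, -3.5, 1.0], [-0.03, -0.08, 4.73])
185 ([-2.4, -7.4, 1.0], [-0.04, -0.08, 9.73])
180 ([-3.0, -11.5, 1.0], [-0.04, -0.08, 14.73])
175 ([-3.2, -15.6, 1.0], [-0.04, -0.08, 19.73])
170 ([-3.0, -19.6, 1.0], [-0.05, -0.07, 24.73])
169 ([-2.9, -20.5, 1.0], [-0.05, -0.07, 25.73])
```

View pics/s2.png

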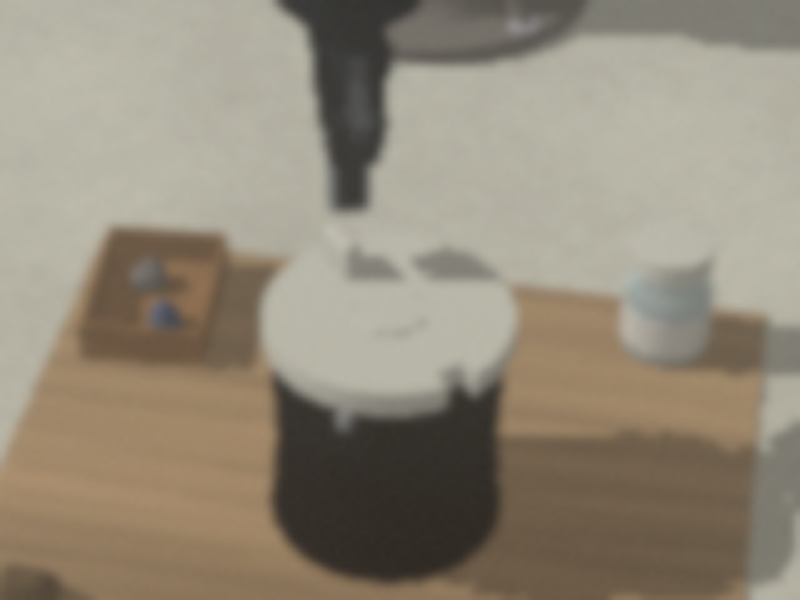

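The lid hasn't moved: the notch is still at (455,380) and there's no force. I'll check where the fingertip really is by projecting known points into the picture.

Run:
```python
from h import *
h=here()
p=eyes.camera('scene')
f=lambda X:((proj(p,X)-[200,130])*5).round().tolist()
print('tcp',f(h[0]))
t=np.radians(222)
for r in (32,44,56): print('lug',r,f([*(C+r*np.array([np.cos(t),np.sin(t)])),161]))
print('center',f([*C,141]))
D=p['depth'];vv,uu=np.mgrid[150:182,255:285];uv=np.c_[uu.ravel(),vv.ravel()]
W=np.array(p['xyz'])+ray(p,uv)*D[vv.ravel(),uu.ravel()][:,None]
m=(W[:,2]>143)&(W[:,2]<230)&(D[vv.ravel(),uu.ravel()]>0)
for a,w in zip(uv[m],W[m]): 
  if a[1]%2==0 and a[0]%2==0: print(((a-[200,130])*5).tolist(),w.round().tolist())
```

```text
tcp [[348.0, 241.0]]
lug 32 [[351.0, 240.0]]
lug 44 [[339.0, 228.0]]
lug 56 [[326.0, 217.0]]
center [[385.0, 302.0]]
[330, 160] [565.0, 17.0, 226.0]
[340, 160] [561.0, 21.0, 224.0]
[350, 160] [558.0, 26.0, 223.0]
[360, 160] [558.0, 31.0, 223.0]
[370, 160] [559.0, 36.0, 224.0]
[330, 170] [537.0, 12.0, 200.0]
[340, 170] [542.0, 18.0, 204.0]
[350, 170] [540.0, 23.0, 203.0]
[360, 170] [540.0, 28.0, 204.0]
[330, 180] [539.0, 12.0, 196.0]
[340, 180] [543.0, 18.0, 199.0]
[350, 180] [536.0, 22.0, 195.0]
[360, 180] [539.0, 28.0, 197.0]
[330, 190] [538.0, 12.0, 188.0]
[340, 190] [543.0, 18.0, 193.0]
[350, 190] [534.0, 22.0, 186.0]
[360, 190] [538.0, 28.0, 190.0]
[330, 200] [536.0, 12.0, 180.0]
[340, 200] [541.0, 18.0, 185.0]
[350, 200] [542.0, 23.0, 186.0]
[360, 200] [541.0, 28.0, 186.0]
[340, 210] [533.0, 16.0, 172.0]
[330, 220] [524.0, 10.0, 158.0]
[320, 230] [533.0, 6.0, 158.0]
[330, 230] [536.0, 12.0, 161.0]
[340, 230] [535.0, 17.0, 161.0]
[320, 240] [531.0, 6.0, 150.0]
[330, 240] [537.0, 12.0, 155.0]
[340, 240] [543.0, 18.0, 160.0]
[350, 240] [540.0, 23.0, 159.0]
[320, 250] [532.0, 6.0, 144.0]
[330, 250] [542.0, 13.0, 153.0]
[340, 250] [545.0, 18.0, 155.0]
[350, 250] [547.0, 24.0, 158.0]
```

Run:
```python
from h import *
p=eyes.camera('scene')
f=lambda X:((proj(p,X)-[200,130])*5).round().tolist()
print('tcp s1',f([551.8,-3.1,150.3]), f([551.8,-3.1,175]))
cv2.imwrite('pics/s3.png',cv2.resize(p['image'][130:200,230:310,::-1],None,fx=9,fy=8,interpolation=cv2.INTER_NEAREST))
s=monitor.sense();print({k:np.round(s[k],3).tolist() for k in s})
```

```text
tcp s1 [[297.0, 261.0]] [[297.0, 224.0]]
{'t': 4.8, 'joint_pos': [-0.634, 0.34, 0.593, 1.993, -0.245, 0.878, 0.356], 'joint_vel': [0.021, 0.005, -0.009, -0.01, 0.007, -0.002, 0.04], 'effort': [-0.517, -39.562, 6.158, -23.248, -0.061, 0.038, -0.599], 'eef_pos': [528.285, 19.203, 148.222], 'eef_rot': [[0.965, 0.263, 0.001], [0.263, -0.965, 0.0], [0.001, -0.0, -1.0]], 'contact_force': [1.039, -0.634, 0.304], 'moment': [-0.024, -0.004, -0.007], 'grip_width': -0.002}
```

View pics/s3.png

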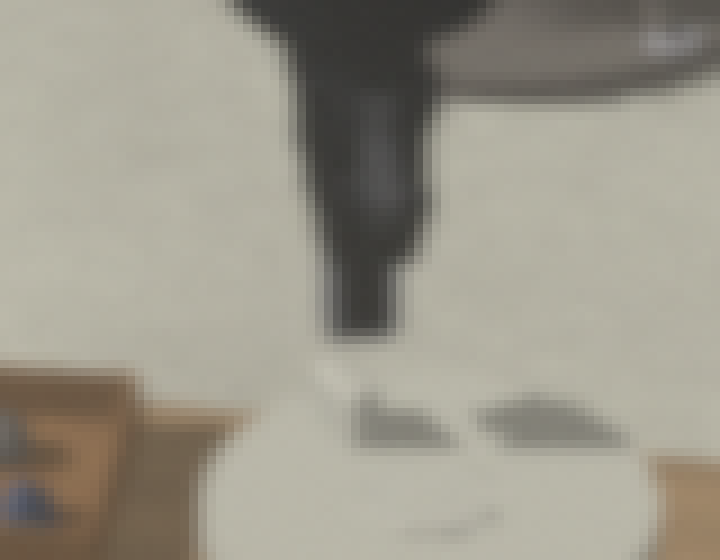

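The real fingertip is about 25 mm above the reported TCP in both views, so it passed over the lug (top at 161). I'll go back and come down further in small steps, watching the force. With the lid out of line, the pin lets it go down only 1.5 mm.

Run:
```python
from h import *
h=here();x,y=push(222,27);print(to(h,[x,y,152],42))
```

```text
([16.5, 28.8, -3.8], [-0.0, -0.06, -26.73])
```

Emit:
send_rows --delta_pos '[[5,9,-4],[9,16,-4],[13,23,-4],[16.5,29,-4],[16.5,29,-4]]' --rotation '[[0,0,-7],[0,0,-14],[0,0,-21],[0,0,-26.7],[0,0,-26.7]]'

```text
t: 5.3
eef_pos: [552.5, -6.4, 152.2]
eef_rot: [[0.745, 0.667, 0.001], [0.667, -0.745, -0.0], [0.001, 0.001, -1.0]]
contact_force: [0.5, -0.1, -0.2]
grip_width: 0.0
```

Emit:
send_rows --delta_pos '[[0,0,6],[0,0,11],[0,0,15],[0,0,18],[0,0,18]]' --rotation '[[0,0,0],[0,0,0],[0,0,0],[0,0,0],[0,0,0]]'

```text
t: 5.8
eef_pos: [551.2, -5.1, 133.1]
eef_rot: [[0.746, 0.666, -0.001], [0.666, -0.746, -0.0], [-0.001, -0.001, -1.0]]
contact_force: [-0.1, 0.3, -0.6]
grip_width: 0.002
```

Run:
```python
from h import *
h=here();print(h[0],monitor.sense()['contact_force'])
p=eyes.camera('scene')
f=lambda X:((proj(p,X)-[230,130])*[9,8]).round().tolist()
print(f(h[0]),f(h[0]+[0,0,25]))
cv2.imwrite('pics/s4.png',cv2.resize(p['image'][130:200,230:310,::-1],None,fx=9,fy=8,interpolation=cv2.INTER_NEAREST))
```

```text
[551.17938922  -5.11590802 133.07618173] [-0.13037026  0.25071059 -0.55304539]
[[259.0, 458.0]] [[258.0, 398.0]]
```

View pics/s4.png

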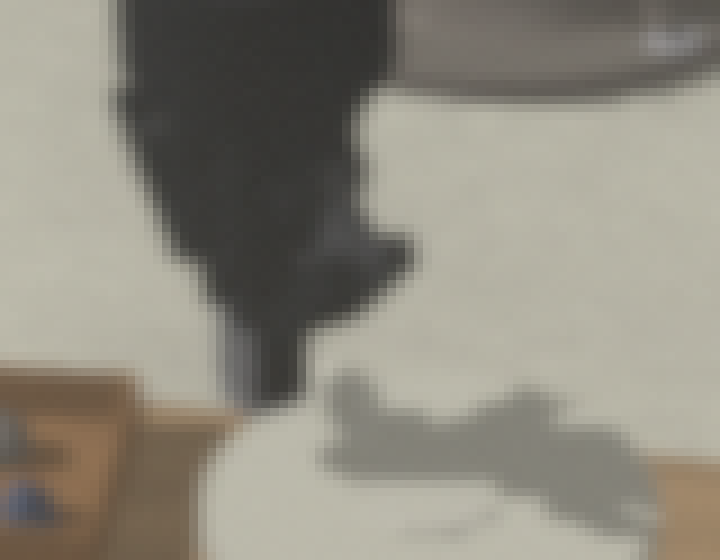

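Run:
```python
from h import *
h=here();print(h[0])
p=eyes.camera('scene')
D=p['depth']
for v in range(166,190,1):
  row=[]
  for u in (257,259,261,263):
    w=np.array(p['xyz'])+ray(p,[[u,v]])[0]*D[v,u]; row.append((w.round().astype(int).tolist(),p['image'][v,u].tolist()))
  print(v,row)
```

```text
[551.40820388  -5.2003054  133.38050094]
166 [([568, -6, 214], [60, 60, 56]), ([564, -1, 212], [58, 57, 54]), ([585, 7, 227], [60, 59, 56]), ([594, 14, 234], [61, 60, 59])]
167 [([571, -5, 213], [60, 59, 56]), ([567, -1, 210], [59, 58, 56]), ([586, 8, 225], [61, 60, 58]), ([593, 14, 231], [61, 61, 59])]
168 [([571, -5, 210], [62, 61, 58]), ([575, 1, 214], [60, 59, 56]), ([584, 7, 221], [61, 61, 58]), ([593, 14, 228], [61, 60, 58])]
169 [([571, -5, 207], [64, 63, 61]), ([579, 1, 213], [60, 60, 56]), ([587, 8, 220], [61, 61, 58]), ([593, 14, 224], [62, 62, 59])]
170 [([569, -6, 202], [72, 72, 70]), ([582, 2, 212], [60, 59, 56]), ([587, 8, 216], [61, 61, 58]), ([591, 13, 220], [68, 67, 63])]
171 [([564, -7, 195], [84, 83, 81]), ([580, 1, 208], [63, 62, 59]), ([585, 7, 212], [60, 60, 56]), ([578, 11, 207], [81, 81, 76])]
172 [([565, -7, 193], [90, 90, 89]), ([567, -1, 195], [65, 64, 61]), ([583, 7, 208], [60, 59, 56]), ([559, 8, 190], [95, 94, 87])]
173 [([562, -7, 188], [95, 93, 93]), ([566, -1, 191], [64, 63, 60]), ([561, 3, 188], [61, 59, 55]), ([559, 8, 187], [102, 101, 94])]
174 [([
[... 1526 characters left out ...]
139], [185, 182, 167]), ([548, -5, 138], [187, 185, 170]), ([543, -1, 135], [187, 185, 171]), ([548, 6, 140], [186, 184, 170])]
186 [([551, -10, 137], [187, 185, 170]), ([552, -4, 138], [187, 185, 171]), ([549, 0, 136], [187, 185, 171]), ([549, 6, 137], [186, 184, 170])]
187 [([557, -9, 138], [187, 185, 170]), ([553, -4, 135], [187, 185, 170]), ([554, 1, 137], [187, 185, 172]), ([554, 7, 137], [186, 184, 170])]
188 [([560, -8, 137], [186, 185, 170]), ([564, -2, 141], [187, 185, 170]), ([561, 3, 139], [187, 185, 171]), ([562, 8, 140], [187, 185, 171])]
189 [([564, -8, 137], [187, 185, 171]), ([565, -2, 138], [187, 185, 172]), ([562, 3, 137], [187, 185, 171]), ([561, 8, 137], [187, 184, 170])]
```

Depth puts the fingertip's bottom at about z=160 with the TCP reported at 133, so the reported height is roughly 27 mm too low. Lowering further.

Emit:
send_rows --delta_pos '[[0,0,4],[0,0,8],[0,0,12],[0,0,14],[0,0,14]]' --rotation '[[0,0,0],[0,0,0],[0,0,0],[0,0,0],[0,0,0]]'

```text
t: 6.4
eef_pos: [551.4, -5.4, 119.2]
eef_rot: [[0.746, 0.665, -0.001], [0.665, -0.746, -0.0], [-0.001, -0.0, -1.0]]
contact_force: [0.3, -0.0, -0.1]
grip_width: 0.001
```

Run:
```python
from h import *
h=here();print(h[0],monitor.sense()['contact_force'])
p=eyes.camera('scene')
D=p['depth']
for v in range(178,190,1):
  row=[]
  for u in (257,259,261):
    w=np.array(p['xyz'])+ray(p,[[u,v]])[0]*D[v,u]; row.append((w.round().astype(int).tolist(),p['image'][v,u].tolist()))
  print(v,row)
for th,d in [(222,16),(217,16),(212,16),(207,16),(202,16),(197,16)]:
  x,y=push(th,d);print(th,to(h,[x,y,120],th-180))
```

```text
[551.37166695  -5.38864406 119.24322279] [ 0.33299823 -0.03095558 -0.08646452]
178 [([562, -8, 171], [94, 92, 92]), ([567, -1, 176], [63, 62, 60]), ([559, 2, 171], [57, 56, 53])]
179 [([563, -7, 169], [94, 93, 92]), ([564, -2, 171], [62, 61, 59]), ([560, 3, 168], [58, 57, 54])]
180 [([563, -7, 165], [94, 93, 92]), ([568, -1, 170], [62, 61, 58]), ([562, 3, 166], [57, 56, 52])]
181 [([562, -8, 162], [94, 93, 92]), ([567, -1, 167], [63, 61, 59]), ([559, 2, 161], [58, 56, 53])]
182 [([568, -7, 163], [94, 94, 92]), ([566, -2, 162], [65, 63, 60]), ([559, 2, 158], [60, 58, 55])]
183 [([563, -7, 156], [97, 96, 94]), ([567, -2, 159], [66, 64, 62]), ([565, 3, 159], [67, 66, 61])]
184 [([562, -8, 152], [107, 105, 103]), ([564, -2, 154], [76, 74, 71]), ([554, 1, 147], [86, 85, 80])]
185 [([561, -8, 148], [129, 127, 121]), ([559, -3, 147], [98, 97, 91]), ([544, 0, 136], [110, 109, 101])]
186 [([553, -10, 138], [157, 155, 145]), ([554, -4, 140], [128, 126, 118]), ([552, 1, 138], [126, 124, 115])]
187 [([558, -9, 138], [177, 175, 162]), ([556, -4, 137], [154, 152, 141]), ([555, 1, 138], [137, 135, 125])]
188 [([560, -8, 137], [184, 182, 168]), ([560, -3, 138], [175, 173, 159]), ([560, 2, 138], [156, 155, 143])]
189 [([567, -7, 139], [187, 184, 170]), ([563, -3, 137], [184, 182, 168]), ([567, 3, 140], [175, 173, 160])]
222 ([1.0, -11.6, -0.8], [-0.02, 0.04, -0.28])
217 ([-0.2, -15.5, -0.8], [-0.02, 0.04, 4.72])
212 ([-1.1, -19.5, -0.7], [-0.02, 0.04, 9.72])
207 ([-1.7, -23.5, -0.7], [-0.02, 0.04, 14.72])
202 ([-1.9, -27.6, -0.7], [-0.01, 0.04, 19.72])
197 ([-1.7, -31.7, -0.7], [-0.01, 0.04, 24.72])
```

Emit:
send_rows --delta_pos '[[1,-7,0],[0.5,-12,0],[-0.2,-15.5,0],[-1.1,-19.5,0],[-1.7,-23.5,0]]' --rotation '[[0,0,0],[0,0,0],[0,0,4.7],[0,0,9.7],[0,0,14.7]]'

```text
t: 6.95
eef_pos: [534.6, 11.2, 119.8]
eef_rot: [[0.892, 0.451, 0.001], [0.451, -0.892, -0.0], [0.001, 0.0, -1.0]]
contact_force: [1.6, -1.1, -0.9]
grip_width: -0.0
```

Run:
```python
from h import *
h=here();print(h[0],monitor.sense()['contact_force'])
p=eyes.camera('scene')
cv2.imwrite('pics/s5.png',cv2.resize(p['image'][130:250,200:360,::-1],None,fx=5,fy=5,interpolation=cv2.INTER_CUBIC))
for th in [207,202,197,192,187,182,177,172,169]:
  x,y=push(th,16);print(th,to(h,[x,y,119.2],th-180))
```

```text
[534.57443196  11.21393122 119.83711183] [ 1.57769506 -1.1455394  -0.94719659]
207 ([-0.2, 0.1, 0.6], [0.03, -0.03, -0.17])
202 ([-1.4, -3.8, 0.6], [0.02, -0.03, 4.83])
197 ([-2.3, -7.8, 0.6], [0.02, -0.03, 9.83])
192 ([-2.8, -11.8, 0.6], [0.02, -0.03, 14.83])
187 ([-3.0, -15.9, 0.6], [0.02, -0.03, 19.83])
182 ([-2.9, -20.0, 0.6], [0.02, -0.03, 24.83])
177 ([-2.3, -24.1, 0.6], [0.02, -0.04, 29.83])
172 ([-1.5, -28.0, 0.6], [0.02, -0.04, 34.83])
169 ([-0.8, -30.4, 0.6], [0.01, -0.04, 37.83])
```

View pics/s5.png

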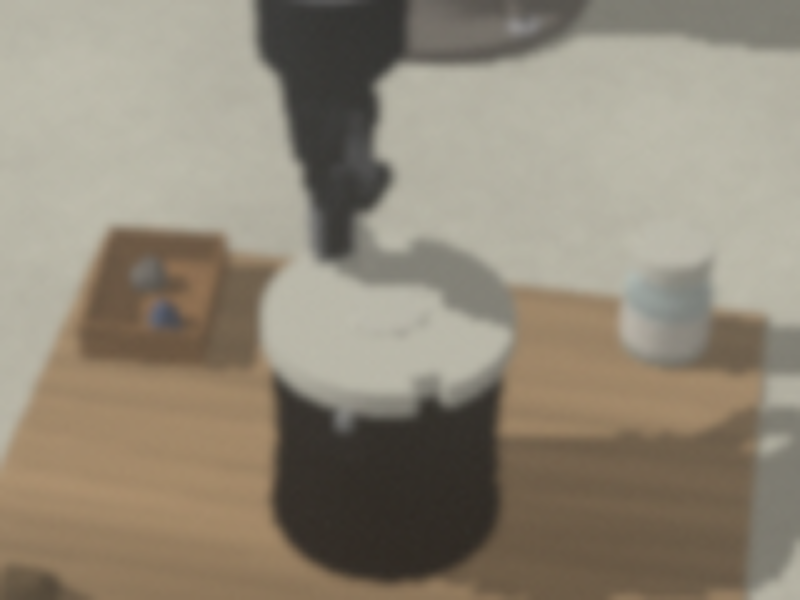

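The lid now turns: the notch has moved to about (428,390), and the pin is at (343,418). I'll keep pushing.

Emit:
send_rows --delta_pos '[[-1.4,-3.8,0],[-2.3,-7.8,0],[-2.8,-11.8,0],[-3,-15.9,0],[-2.9,-20,0]]' --rotation '[[0,0,4.8],[0,0,9.8],[0,0,14.8],[0,0,19.8],[0,0,24.8]]'

```text
t: 7.5
eef_pos: [522.9, 27.6, 119.9]
eef_rot: [[0.999, 0.037, 0.0], [0.037, -0.999, -0.0], [0.0, 0.0, -1.0]]
contact_force: [0.7, -1.8, -0.3]
grip_width: 0.001
```

Run:
```python
from h import *
h=here();print(h[0],monitor.sense()['contact_force'])
p=eyes.camera('scene')
f=lambda X:((proj(p,X)-[200,130])*5).round().tolist()
e=np.radians(-11);print('pin exp',f([*(C+64*np.array([np.cos(e),np.sin(e)])),123.5]),'notch exp at z139',[ (a,f([*(C+60*np.array([np.cos(np.radians(a)),np.sin(np.radians(a))])),139])) for a in (5,2,-1,-5,-8,-11,-14)])
cv2.imwrite('pics/s6.png',cv2.resize(p['image'][130:250,200:360,::-1],None,fx=5,fy=5,interpolation=cv2.INTER_CUBIC))
for th in [182,177,174,172,169,167]:
  x,y=push(th,16);print(th,to(h,[x,y,119.2],th-180))
```

```text
[522.92548719  27.60515409 119.86983197] [ 0.68736337 -1.78611453 -0.30911128]
pin exp [[342.0, 404.0]] notch exp at z139 [(5, [[378.0, 380.0]]), (2, [[371.0, 380.0]]), (-1, [[365.0, 379.0]]), (-5, [[357.0, 378.0]]), (-8, [[351.0, 377.0]]), (-11, [[345.0, 375.0]]), (-14, [[339.0, 374.0]])]
182 ([0.1, -0.2, 0.7], [0.01, -0.02, 0.12])
177 ([-1.2, -4.1, 0.7], [0.01, -0.02, 5.12])
174 ([-1.7, -6.4, 0.7], [0.01, -0.02, 8.12])
172 ([-2.0, -8.1, 0.7], [0.01, -0.02, 10.12])
169 ([-2.4, -10.5, 0.7], [0.01, -0.02, 13.12])
167 ([-2.6, -12.1, 0.7], [0.01, -0.02, 15.12])
```

View pics/s6.png

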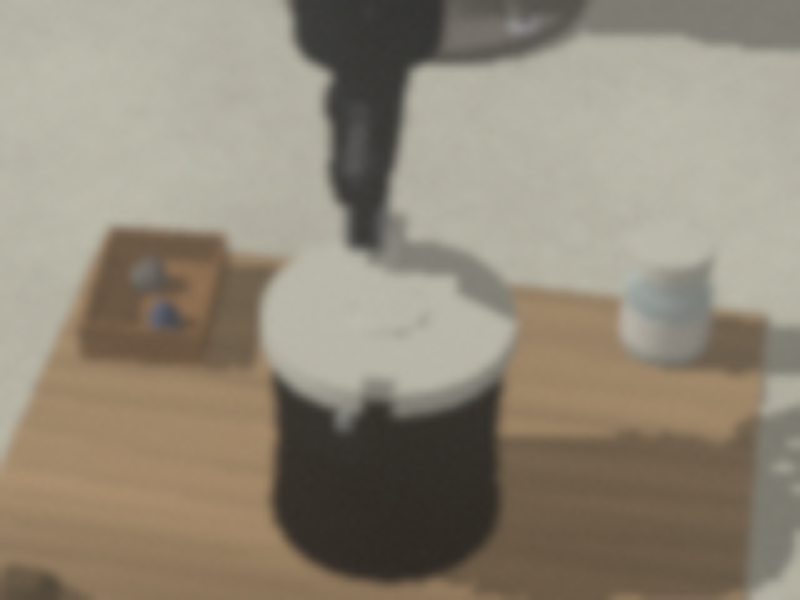

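Emit:
send_rows --delta_pos '[[-1.2,-4.1,0],[-1.7,-6.4,0],[-2,-8.1,0],[-2.4,-10.5,0],[-2.4,-10.5,0]]' --rotation '[[0,0,5.1],[0,0,8.1],[0,0,10.1],[0,0,13.1],[0,0,13.1]]'

```text
t: 8.05
eef_pos: [520.0, 38.4, 119.7]
eef_rot: [[0.983, -0.186, -0.0], [-0.186, -0.983, 0.0], [-0.0, -0.0, -1.0]]
contact_force: [0.7, -0.1, 0.1]
grip_width: 0.002
```

Run:
```python
from h import *
h=here();print(h[0],monitor.sense()['contact_force'])
p=eyes.camera('scene')
cv2.imwrite('pics/s7.png',cv2.resize(p['image'][175:235,235:315,::-1],None,fx=10,fy=10,interpolation=cv2.INTER_CUBIC))
f=lambda X:((proj(p,X)-[235,175])*10).round().tolist()
for a in (-5,-8,-11,-14): print(a,f([*(C+54*np.array([np.cos(np.radians(a)),np.sin(np.radians(a))])),139]),f([*(C+66*np.array([np.cos(np.radians(a)),np.sin(np.radians(a))])),139]),f([*(C+64*np.array([np.cos(np.radians(a)),np.sin(np.radians(a))])),123.5]))
```

```text
[519.96406713  38.39054318 119.69627904] [ 0.73862666 -0.10388596  0.07682586]
-5 [[369.0, 291.0]] [[358.0, 321.0]] [[360.0, 363.0]]
-8 [[359.0, 289.0]] [[345.0, 318.0]] [[347.0, 360.0]]
-11 [[348.0, 286.0]] [[331.0, 316.0]] [[334.0, 357.0]]
-14 [[337.0, 283.0]] [[318.0, 312.0]] [[322.0, 354.0]]
```

View pics/s7.png

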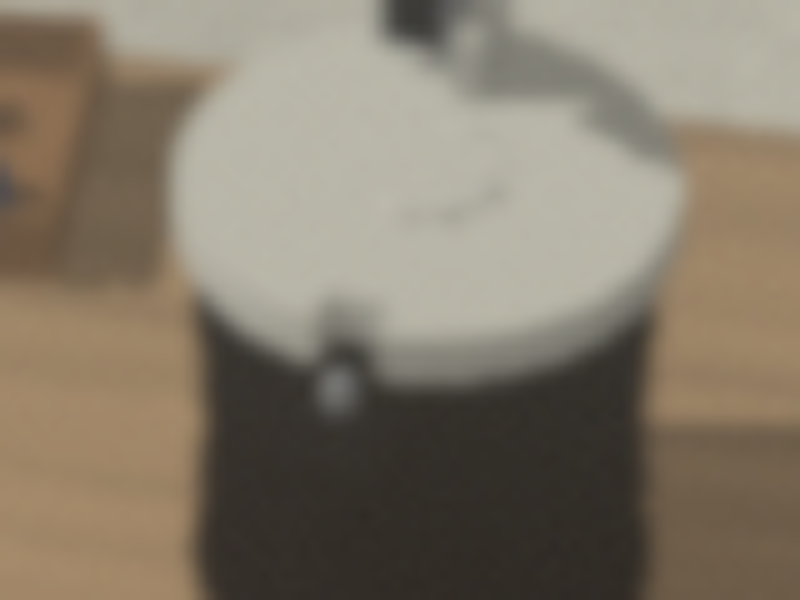

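In the scene picture the notch (centre about x=347) is lined up with the pin (about x=340). I'll back off and check from the top camera.

Emit:
send_rows --delta_pos '[[0,8,0],[0,12,-40],[0,12,-80],[0,45,-100],[0,90,-100]]' --rotation '[[0,0,0],[0,0,0],[0,0,0],[0,0,0],[0,0,0]]'

```text
t: 8.6
eef_pos: [505.8, -49.9, 222.7]
eef_rot: [[0.983, -0.182, 0.006], [-0.182, -0.983, 0.002], [0.006, -0.003, -1.0]]
contact_force: [0.3, -1.1, -0.7]
grip_width: -0.001
```

Emit:
send_rows --delta_pos '[[0,45,0],[0,90,0],[0,120,0],[0,140,0],[0,140,0]]' --rotation '[[0,0,0],[0,0,0],[0,0,0],[0,0,0],[0,0,0]]'

```text
t: 9.1
eef_pos: [475.3, -191.8, 220.0]
eef_rot: [[0.981, -0.193, 0.001], [-0.193, -0.981, -0.001], [0.001, 0.001, -1.0]]
contact_force: [-0.5, -0.1, -0.0]
grip_width: 0.001
```

Run:
```python
from h import *
h=here();print(h[0])
p=eyes.camera('top');rect(p,139,c=(567,45),h=75,s=4,name='pics/r2.png');rect(p,113,c=(600,35),h=60,s=5,name='pics/r2e.png')
q=eyes.camera('scene');cv2.imwrite('pics/s8.png',cv2.resize(q['image'][175:235,235:315,::-1],None,fx=10,fy=10,interpolation=cv2.INTER_CUBIC))
for c in (p,q):
  for n in ['lid_center','notch','lug_top','pin_top']:
   print(n,[(np.round(d['position']).tolist(),round(d['p'],2)) for d in eyes.spot_point(n,c)[:2]])
```

```text
[ 475.3389521  -191.81531378  220.01688835]
lid_center [([566.0, 48.0, 139.0], 0.95)]
notch [([629.0, 36.0, 141.0], 0.95)]
lug_top [([524.0, 53.0, 161.0], 0.69)]
pin_top []
lid_center [([569.0, 49.0, 141.0], 0.74), ([632.0, 38.0, 136.0], 0.67)]
notch [([630.0, 34.0, 136.0], 0.71), ([421.0, -122.0, 3.0], 0.48)]
lug_top []
pin_top [([524.0, 56.0, 160.0], 0.34), ([407.0, 184.0, -0.0], 0.25)]
```

View pics/r2.png

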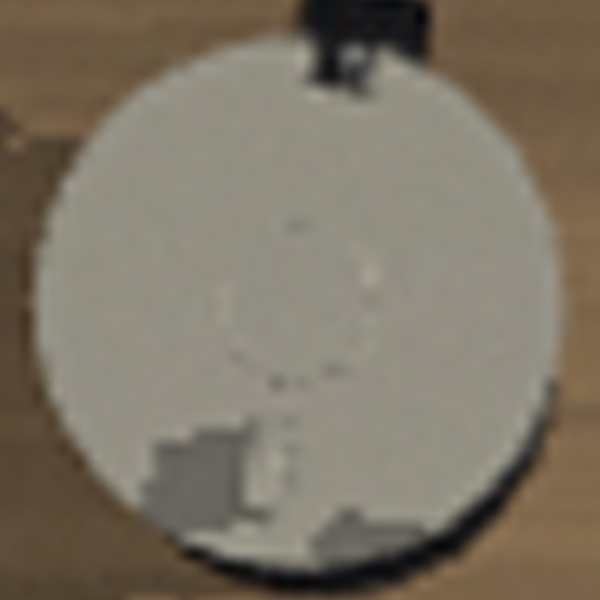

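View pics/r2e.png

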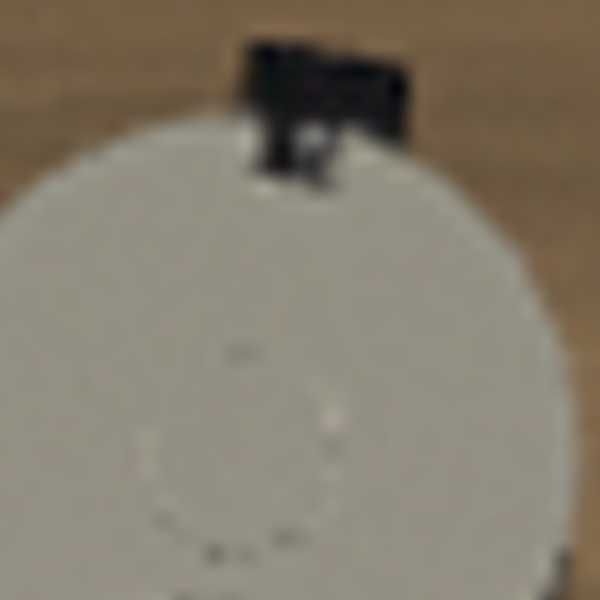

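View pics/s8.png

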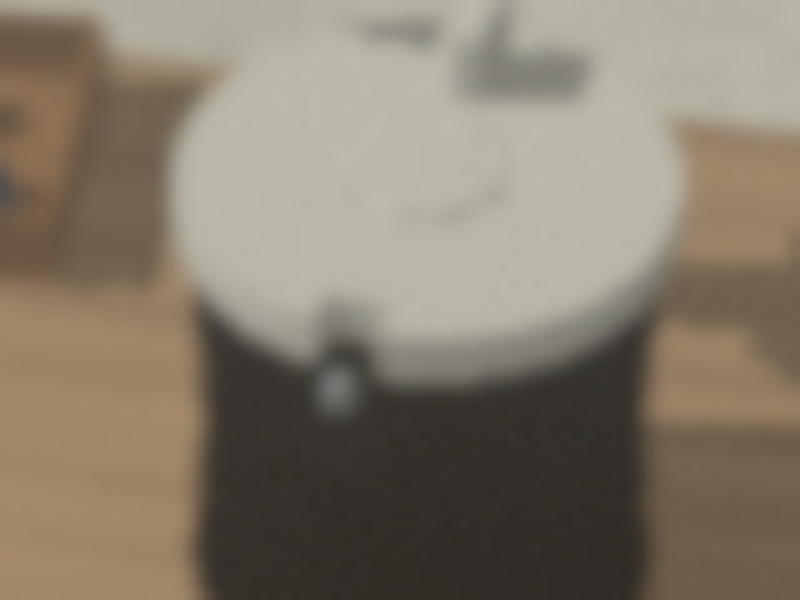

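The notch is nearly over the pin, but the pin looks a little to the right of the notch's middle in both views. I'll measure how far.

Run:
```python
from h import *
p=eyes.camera('top');q=eyes.camera('scene')
A=np.arange(8,-32,-1.)
for nm,c,z,rs in (('top',p,139,(57,60,63)),('scene',q,139,(56,58,60,62)),('top pin',p,123.5,(62,64,66)),('scene pin',q,121,(66,68))):
  g=cv2.cvtColor(c['image'],cv2.COLOR_RGB2GRAY).astype(np.float32)
  for r in rs:
    X=np.c_[C[0]+r*np.cos(np.radians(A)),C[1]+r*np.sin(np.radians(A)),np.full(len(A),z)]
    uv=proj(c,X).astype(np.float32)
    print(nm,r,cv2.remap(g,uv[None,:,0],uv[None,:,1],cv2.INTER_LINEAR)[0].astype(int).tolist())
```

```text
top 57 [142, 142, 142, 142, 144, 145, 146, 140, 134, 130, 113, 94, 76, 60, 50, 41, 34, 41, 47, 53, 54, 57, 60, 68, 85, 99, 112, 120, 128, 136, 140, 141, 142, 143, 143, 143, 143, 143, 143, 143]
top 60 [143, 143, 143, 144, 144, 145, 145, 145, 145, 145, 126, 102, 78, 60, 43, 27, 27, 42, 56, 66, 66, 66, 67, 76, 88, 100, 114, 127, 137, 142, 143, 144, 145, 145, 145, 144, 144, 144, 144, 144]
top 63 [144, 145, 144, 144, 143, 142, 141, 141, 141, 140, 121, 100, 77, 61, 46, 30, 43, 60, 78, 87, 95, 101, 95, 87, 83, 94, 111, 130, 141, 146, 148, 147, 142, 139, 139, 140, 144, 145, 144, 142]
scene 56 [181, 181, 182, 181, 181, 180, 179, 178, 176, 174, 173, 171, 169, 168, 167, 166, 166, 166, 166, 166, 166, 166, 167, 168, 169, 172, 174, 176, 179, 180, 181, 181, 182, 182, 182, 182, 181, 182, 182, 182]
scene 58 [181, 181, 181, 181, 180, 179, 178, 177, 174, 171, 168, 165, 163, 161, 159, 159, 159, 159, 158, 157, 157, 158, 158, 161, 165, 168, 172, 175, 178, 179, 181, 181, 181, 182, 181, 181, 181, 181, 181, 182]
scene 60 [180, 180, 180, 180, 180, 178, 177, 174, 171, 168, 164, 160, 157, 155, 152, 152, 151, 15
[... 574 characters left out ...]
147, 135, 110, 85, 64, 49, 32, 34, 49, 66, 77, 80, 82, 81, 82, 86, 98, 116, 132, 143, 145, 147, 147, 144, 144, 146, 145, 145, 145, 144, 144, 145]
top pin 66 [143, 142, 141, 141, 139, 138, 136, 135, 134, 121, 99, 76, 60, 45, 30, 39, 56, 75, 90, 103, 111, 99, 88, 80, 95, 112, 130, 134, 138, 146, 144, 138, 133, 132, 132, 135, 140, 141, 139, 139]
scene pin 66 [88, 89, 89, 89, 89, 88, 88, 85, 81, 78, 74, 72, 70, 72, 78, 85, 93, 100, 102, 103, 98, 92, 87, 83, 82, 84, 87, 90, 93, 96, 96, 97, 97, 98, 97, 98, 98, 98, 99, 99]
scene pin 68 [74, 74, 75, 75, 75, 74, 74, 72, 69, 68, 66, 66, 67, 75, 84, 92, 102, 106, 108, 107, 101, 94, 84, 75, 73, 74, 75, 77, 79, 78, 77, 77, 78, 79, 79, 78, 77, 78, 80, 80]
```

Averaging the two cameras, the notch is at about -10° and the pin at about -11.3°. That 1.5 mm offset is within the 3.5 mm play, so I'll move over the pad and press.

Run:
```python
from h import *
h=here();print(to(h,[*C,220],-11))
```

```text
([44.1, -245.5, -0.3], [-0.0, 0.0, 0.17])
```

Emit:
send_rows --delta_pos '[[8,-45,0],[16,-90,0],[24,-135,0],[32,-180,0],[39,-218,0]]' --rotation '[[0,0,0],[0,0,0],[0,0,0],[0,0,0],[0,0,0]]'

```text
t: 10.2
eef_pos: [556.9, 21.9, 219.7]
eef_rot: [[0.982, -0.187, 0.0], [-0.187, -0.982, 0.001], [0.0, -0.001, -1.0]]
contact_force: [0.8, -1.3, -0.1]
grip_width: 0.0
```

Emit:
send_rows --delta_pos '[[5,-27.5,0],[5,-27.5,30],[5,-27.5,60],[5,-27.5,85],[5,-27.5,95]]' --rotation '[[0,0,0],[0,0,0],[0,0,0],[0,0,0],[0,0,0]]'

```text
t: 10.7
eef_pos: [564.9, 45.0, 122.4]
eef_rot: [[0.982, -0.188, -0.004], [-0.188, -0.982, -0.001], [-0.003, 0.002, -1.0]]
contact_force: [-0.3, -0.0, -0.3]
grip_width: -0.001
```

Emit:
send_rows --delta_pos '[[0,0,3],[0,0,5],[0,0,7],[0,0,9],[0,0,9]]' --rotation '[[0,0,0],[0,0,0],[0,0,0],[0,0,0],[0,0,0]]'

```text
t: 11.2
eef_pos: [566.6, 45.0, 116.1]
eef_rot: [[0.982, -0.189, 0.001], [-0.189, -0.982, 0.0], [0.001, -0.0, -1.0]]
contact_force: [0.5, -0.7, -0.3]
grip_width: 0.0
```

Emit:
send_rows --delta_pos '[[0,0,1],[0,0,2],[0,0,3],[0,0,4],[0,0,5]]' --rotation '[[0,0,0],[0,0,0],[0,0,0],[0,0,0],[0,0,0]]'

```text
t: 11.7
eef_pos: [566.7, 45.0, 111.2]
eef_rot: [[0.982, -0.189, 0.0], [-0.189, -0.982, 0.001], [0.0, -0.001, -1.0]]
contact_force: [-1.0, 0.5, 4.9]
grip_width: 0.002
```

Contact: 4.9 N upward. Pressing on.

Emit:
send_rows --delta_pos '[[0,0,1],[0,0,2],[0,0,3],[0,0,4],[0,0,5]]' --rotation '[[0,0,0],[0,0,0],[0,0,0],[0,0,0],[0,0,0]]'

```text
t: 12.2
eef_pos: [566.7, 45.0, 106.2]
eef_rot: [[0.982, -0.189, 0.0], [-0.189, -0.982, 0.0], [0.0, -0.001, -1.0]]
contact_force: [-1.7, -0.5, 5.4]
grip_width: 0.005
```

Run:
```python
from h import *
h=here();print(h[0],monitor.sense()['contact_force'])
q=eyes.camera('scene');cv2.imwrite('pics/s9.png',cv2.resize(q['image'][175:235,235:315,::-1],None,fx=10,fy=10,interpolation=cv2.INTER_CUBIC))
```

```text
[566.65955239  44.96558542 106.16442173] [-1.720181   -0.513548    5.36399688]
```

View pics/s9.png

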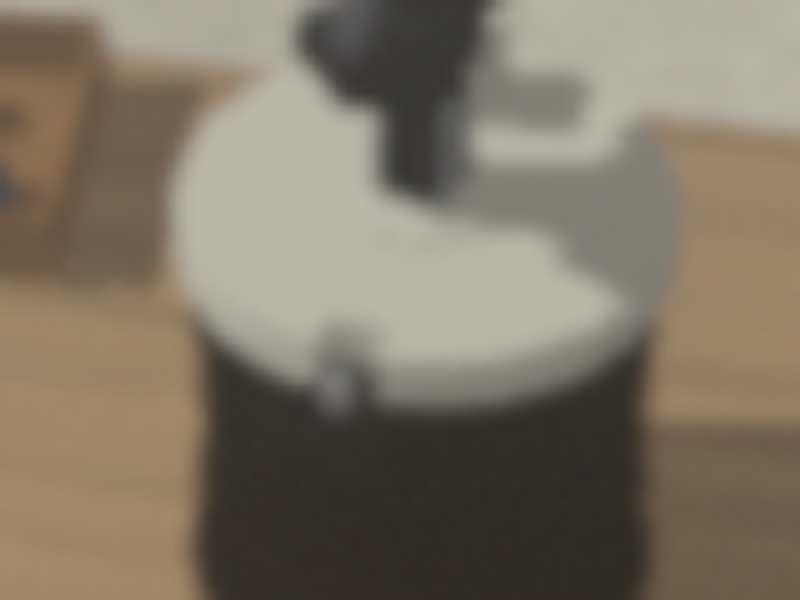

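The lid has gone down past the pin's top, with the pin inside the notch at about (340,388). I'll press until the force rises.

Emit:
send_rows --delta_pos '[[0,0,1],[0,0,2],[0,0,3],[0,0,4],[0,0,5]]' --rotation '[[0,0,0],[0,0,0],[0,0,0],[0,0,0],[0,0,0]]'

```text
t: 12.75
eef_pos: [566.8, 45.0, 102.0]
eef_rot: [[0.982, -0.189, 0.0], [-0.189, -0.982, 0.001], [0.0, -0.001, -1.0]]
contact_force: [-7.9, 0.1, 22.5]
grip_width: 0.004
```

Emit:
send_rows --delta_pos '[[0,0,0.5],[0,0,1],[0,0,1]]' --rotation '[[0,0,0],[0,0,0],[0,0,0]]'

```text
t: 13.05
eef_pos: [566.8, 45.0, 102.0]
eef_rot: [[0.982, -0.189, 0.0], [-0.189, -0.982, 0.002], [0.0, -0.002, -1.0]]
contact_force: [-8.8, 0.9, 24.1]
grip_width: -0.0
```

Firm stop at 102 with 24 N. I'll lift off straight up, move clear and check.

Emit:
send_rows --delta_pos '[[0,0,-10],[0,0,-50],[0,0,-95],[0,40,-110],[0,88,-110]]' --rotation '[[0,0,0],[0,0,0],[0,0,0],[0,0,0],[0,0,0]]'

```text
t: 13.55
eef_pos: [552.1, -40.4, 212.4]
eef_rot: [[0.983, -0.183, 0.006], [-0.183, -0.983, 0.001], [0.005, -0.002, -1.0]]
contact_force: [0.5, -0.9, -0.7]
grip_width: 0.005
```

Emit:
send_rows --delta_pos '[[0,45,0],[0,90,0],[0,125,-20],[0,150,-30],[0,150,-30]]' --rotation '[[0,0,0],[0,0,0],[0,0,0],[0,0,0],[0,0,0]]'

```text
t: 14.05
eef_pos: [520.7, -194.0, 241.5]
eef_rot: [[0.981, -0.196, 0.003], [-0.196, -0.981, -0.002], [0.003, 0.002, -1.0]]
contact_force: [0.5, -0.4, 0.4]
grip_width: -0.001
```

Run:
```python
from h import *
s=monitor.sense();print(s['eef_pos'],s['contact_force'])
p=eyes.camera('top');rect(p,127,c=(567,45),h=75,s=4,name='pics/r3.png')
q=eyes.camera('scene');cv2.imwrite('pics/s10.png',cv2.resize(q['image'][175:235,235:315,::-1],None,fx=10,fy=10,interpolation=cv2.INTER_CUBIC))
for nm,c in (('top',p),('scene',q)):
  vv,uu=np.mgrid[0:384,0:512];uv=np.c_[uu.ravel(),vv.ravel()]
  W=np.array(c['xyz'])+ray(c,uv)*c['depth'].ravel()[:,None]
  r=np.hypot(W[:,0]-C[0],W[:,1]-C[1]);m=(r>23)&(r<30)&(W[:,2]>100)&(W[:,2]<145);print(nm,'flat',m.sum(),np.median(W[m,2]))
  m=(r<18)&(W[:,2]>100);print('pad',np.median(W[m,2]))
  for n in ['lid_center','notch','lug_top']: print(n,[(np.round(d['position']).tolist(),round(d['p'],2)) for d in eyes.spot_point(n,c)[:1]])
for n in ['grit_jar','geode','agate','card_tray','sorting_dish','brush','oil_bottle']:
  print(n,[(np.round(d['position']).tolist(),round(d['p'],2)) for d in eyes.spot_in(n,p)[:1]])
```

```text
[ 520.70288333 -193.96973574  241.54940291] [ 0.5007781  -0.40049345  0.39164779]
top flat 106 127.60631201851368
pad 129.1168600454787
lid_center [([565.0, 49.0, 129.0], 0.56)]
notch [([632.0, 36.0, 132.0], 0.61)]
lug_top [([528.0, 54.0, 148.0], 0.86)]
scene flat 125 126.29991960584698
pad 128.31721842060688
lid_center [([567.0, 50.0, 130.0], 0.63)]
notch [([630.0, 34.0, 125.0], 0.93)]
lug_top [([524.0, 57.0, 152.0], 0.58)]
grit_jar [([398.0, 186.0, 77.0], 0.66)]
geode [([685.0, 199.0, 24.0], 0.5)]
agate []
card_tray [([445.0, -98.0, 7.0], 0.68)]
sorting_dish [([443.0, 417.0, 20.0], 0.98)]
brush [([541.0, -440.0, 20.0], 0.88)]
oil_bottle [([603.0, 416.0, 87.0], 0.75)]
```

View pics/s10.png

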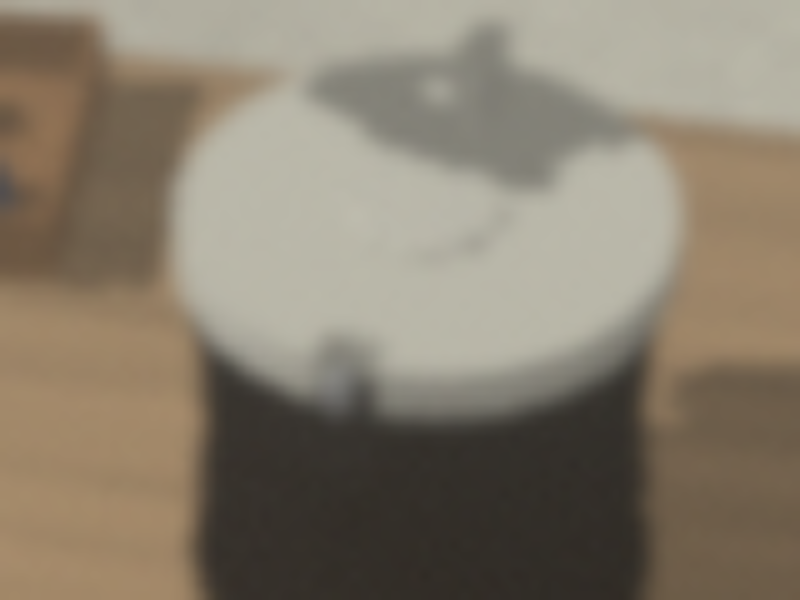

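View pics/r3.png

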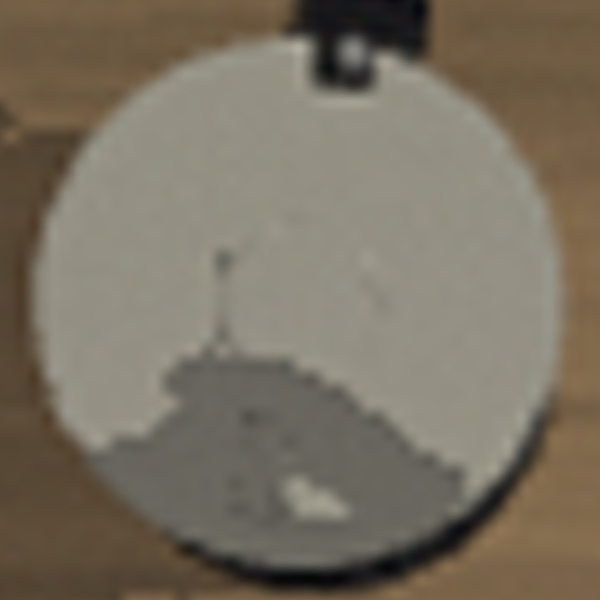

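The lid is home: the pad measures 129 mm and the flat top 127 mm, with the pin inside the notch in both views. The arm stands clear. The tray's shifted reading comes from the arm hiding part of it, since its edge hasn't moved in the scene picture.

```bash
python3 -c "
from station import order
print(order.finish_job())"
```

```text
the job is handed in; nothing more can be done
None
```

The lid is home over the pin and the job is handed in; no verdict was reported. I pushed the lug about 52° clockwise with the shut fingertips. I then pressed the pad down until it stopped firmly at about 24 N, and moved the arm clear.

**Lid height:** before I handed in, depth put the pad at 129.1 mm (top camera) and 128.3 mm (scene camera); 129 mm is home.

**Alignment:** both pictures show the pin inside the notch. I measured an offset of about 1.5 mm before pressing; the limit is 6 mm.

**Contact:** the force reading was near zero with the arm clear.

Some checks failed or disagreed:
- **First push missed:** the real fingertip was about 27 mm higher than the reported TCP, so it passed over the lug without touching. I corrected the height from camera depth and contact force.
- **Notch and pin angles:** the cameras differed by 1–2° on each. I averaged them and did not nudge the lid again.
- **Bystanders:** in the last check the agate was not detected. The card tray read about 29 mm off, with the arm partly hiding it from the top camera. Its edge had not moved in the scene picture and the tool stayed well above it, so I took that as a false reading. The other five read within about 7 mm of their starting positions.

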